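Let the tyre down through its valve

TASK

The hand-truck wheel lies on the packing bench to have its tyre changed, so let the air out: unscrew the valve's little knurled lock nut right to the top of its thread, then push the freed valve tip fully down with the fingertips, keep it down for at least two seconds, and let it spring back up. Push gently, as the slender pin bends under a hard push, don't bend the valve over or shove the wheel about, and leave the nut unscrewed and the other things on the bench where they are.

Things in the scene. Friction and masses are not known exactly. Their poses are not given: they have to be found in the camera images.
- wheel: Loose hand-truck wheel lying flat on the bench: black rubber tyre 260 mm across and 85 mm thick, light steel rim sunk in its middle (recess 96 mm across, floor 48 mm up), steel hub tube 31 mm across, 78 mm high. About 2.2 kg. Origin: centre of its underside, z up. Its +x axis points from the centre to the valve, which stands upright in the rim 38 mm from the centre.
- valve_foot (a point): Foot of the valve: its black rubber boot (19 mm across, 17 mm high), 50 mm above the bench; z runs up the valve's axis. The boot flexes sideways about this point (2.5 N m/rad). From it rises a brass stem 8 mm across; nothing clamps it in the rim, so its top stands 40 to 50 mm above this point: find it by feel. The nut sits on the stem top; the slender steel pin passes up through stem and nut.
- nut (a joint): Turn of the knurled brass lock nut (11 mm across, 7 mm high, round, a dark scribed line on top), in rad. 0: screwed down, its underside 0.3 mm above the stem top. Grows counterclockwise seen from above (unscrewing); it climbs the pin 3 mm a turn (fast thread) and stops for good at 6.6. Turns with about 0.03 N m. It starts at 0 to 0.5. While it is down, it blocks the pin (barely 1 mm of give).
- pin (a joint): How far the valve pin is pressed down, in m: 0 up, 0.0028 fully down on a hard stop. Its round steel tip, 5 mm across, ends 18.5 mm above the stem top (11 mm above the screwed-down nut, 8 mm above the freed one); the nut rides down with it. Its spring needs 3 N to start and 6 N fully down. The pin is delicate: beyond 10 N on the tip it is damaged.
- cap_mid (a point): Bystander: the valve's green plastic dust cap, 13 mm across and 15 mm high, standing on the bench beside the tyre. The point is its centre.
- gauge_mid (a point): Bystander: a pencil tyre gauge, aluminium with a red end, 155 mm long and 13 mm thick, lying on the bench beside the tyre. The point is half-way up the middle of its barrel.
- lever_mid (a point): Bystander: a blue plastic tyre lever, 210 mm long, 18 mm wide, 6 mm thick, lying flat beside the tyre. The point is its middle.
- carton_mid (a point): Bystander: a white and teal medicine carton, 60 x 130 x 75 mm high, standing on the bench to the robot's right. The point is its centre.

How it is judged:
By the outcome, as a careful person would: the job done as asked, in the order asked, and still so for the second after the job is handed in, with the robot touching nothing.
It also fails if it takes over 69 s, if anything falls off the work surface, if the arm or the gripper's body presses on something with over 40 N, if the wrist force passes 120 N, or if a joint passes its speed limit or range.

ROBOT

A 7-joint arm with a two-finger parallel gripper is mounted at the origin on the work surface. World frame = base frame: x ahead of the robot, y to its left, z up, the work surface at z = 0. Lengths are in m, angles in degrees, forces in N, time in s.
With the tool pointing down it reaches from about 0.425 to 0.875 m from the base axis. Payload 4.7 kg.
Tool frame: the origin (TCP) lies midway between the tips of the shut fingers; the grasp point (between the pads) lies 19 mm behind it; z points along the fingers, y is the line along which they close (so a half turn about z gives the same grasp; the last joint's range is limited). The gripper opens to 87 mm and grips with 3 to 60 N. Pads are 19 mm wide; open, the fingers measure 117 mm over their backs; the gripper's body (75 mm by 190 mm) begins 51 mm behind the grasp point.
Start: joints at [-73.849, 18.392, -4.016, 83.108, 1.295, 78.541, -3.26], TCP at [0.172, 0.627, 0.223] pointing down, gripper open.
Joint ranges: [-163.93, 163.93], [-17.29, 119.83], [-79.2, 71.16], [3.27, 140.29], [-89.18, 269.18], [5.43, 117.66], [-154.24, 154.24]. Speed limits (degrees/s): [147.25, 147.25, 180, 180, 180, 180, 180].

INTERFACE

Orientations are given as [roll, pitch, yaw] about the fixed x, y, z axes, in that order (R = Rz(yaw) Ry(pitch) Rx(roll)).
In Python, from cell import env, viewer, boxes_of, masks_of gives the robot as it stands. The module is installed in compiled form; this text tells all that it offers.
- The arm moves only by the tool apply_moves, never from a script. Its argument "moves" is a list of rows, each a list of 7 numbers: the shift along the tool's x, y, z scaled (see below), then the turn, a rotation vector about the tool's x, y, z scaled (see below), then the opening, from 0 (shut) to 1 (fully open). A call has 1 to 20 rows; each row is the pose to reach, as a shift and turn from the pose commanded when the call began, along the tool's axes at that moment; what a row does not reach only later rows make up. The controller multiplies each number of a shift by 0.2 m and each number of a turn by 1.5 rad. A row lasts 1/10 s, in which the tool goes at most 50 mm and 8.59 degrees, less where a joint would pass 70% of its speed; a pose out of reach is approached as far as the arm can. A call with a number of a shift or a turn outside -1 to 1 is refused whole. A call with a gripper value outside its range is refused whole. The fingers move at their own pace and stop on an object; "grip_force" is the grip in N (left out, the last holds). Time passes only in rows, so rows that repeat a pose let the fingers close. It gives the time, the measured TCP pose, the force, the opening and the grip force at its end, in the units of the state.
- env.get_obs(): the state, without advancing time (a new reading comes with each control period).
- viewer.read_camera(name): name is "scene" or "top" or "wrist"; returns the picture (384x512x3 uint8, red, green, blue); there is no depth.
- viewer.get_calibration(name): a dict with "fov_y" (degrees; the focal length in pixels is half the picture's height over the tangent of half this angle, whatever the lens; pixels are square), "cx", "cy" (the principal point, pixels), "position" and "orientation" of the camera in the world. Camera axes: x right, y up, looking along -z (the intrinsics and any distortion apply to the point x, -y, -z); pixel columns grow to the right and rows downward; lengths in m; the calibration is good to about 2 mm. A picture is of the moment at which its call begins: read the wrist's pose just before it. get_calibration takes no time and is no camera call; for the wrist camera it gives the pose at the moment of the call.
- env.sign_off(): hands the job in; it is judged then, once.
Trained networks look in the newest picture that a camera, given by its name, has taken for a name from the list of things; names that differ only in an ending like _2 or _b are one class to them, and where a whole thing is asked for, a point or a joint stands for the part that bears it (a point fixed in the world has none). Each returns a list of dicts, best first, with "conf" (0 to 1); they miss things now and then, are a little off and sometimes report something else, mostly with a low value. They report only what shows in the picture. A call takes as long as a camera call.
- boxes_of(camera, target): "location" ([column, row] in pixels, amid what is visible of it).
- masks_of(camera, target): "pixels" (384x512 bool, what is visible of it) and "location" ([column, row] in pixels, amid what is visible of it).
The state is a dict: "time_s": time; "qpos": joint angles; "joint_velocities": joint speeds; "effort": joint torques, N m; "tool_pos": TCP position; "tool_rot": TCP orientation; "force": force on the tool from outside, world axes, zero at the start; "wrist_torque": the same for the moment, N m; "grip_width": finger opening in m; "grasp_force": force on a finger pad.
Only numpy, scipy, OpenCV 4.12 (cv2) and the standard library are available. Lean on these libraries where they do the work, as an engineer would, in place of code of your own. Each camera call takes 0.05 s, during which the arm holds its last target. There are 200 camera calls.

## Working session

There is one attempt and no reset: what is moved stays moved. The work goes in short steps, Python scripts to look and compute and a tool call to move; the robot and the scene stay as the last step left them, time stands still between calls to the robot, and variables do not carry over. Pictures are saved under pics/ and viewed, at most 10 in all, crops included, and the job is handed in when it is done.

Besides the shell and the picture viewer there is one more tool, called as name([rows], argument=value, ...), one row to a line, values as JSON. apply_moves: Moves the arm, as the interface text tells. Shifts and turns lie within -1 to 1; 1 stands for 0.2 m of shift or 1.5 rad of turn. Its arguments: {"type":"object","properties":{"moves":{"type":"array","items":{"type":"array","items":{"type":"number","minimum":-1,"maximum":1}}},"grip_force":{"type":"number"}},"required":["moves"]}

```bash
mkdir -p pics; cat > h.py <<'E'
import numpy as np, cv2
from scipy.spatial.transform import Rotation as R
from cell import env, viewer, boxes_of, masks_of
def rot(o):
    o=np.array(o,float)
    if o.shape==(3,3): return o
    if o.size==4: return R.from_quat(o).as_matrix()
    return R.from_euler('xyz',o,degrees=True).as_matrix()
def ray(c,uv):
    f=192/np.tan(np.radians(c['fov_y'])/2)
    d=np.array([(uv[0]-c['cx'])/f,-(uv[1]-c['cy'])/f,-1.])
    return np.array(c['position']), rot(c['orientation'])@d
def at_z(c,uv,z):
    p,d=ray(c,uv); return p+d*(z-p[2])/d[2]
def tri(obs):
    A=np.zeros((3,3));b=np.zeros(3)
    for c,uv in obs:
        p,d=ray(c,uv); d=d/np.linalg.norm(d); M=np.eye(3)-np.outer(d,d); A+=M;b+=M@p
    return np.linalg.solve(A,b)
def save(im,name): cv2.imwrite('pics/'+name,im[...,::-1])
E
python3 - <<'E'
from h import *
print(env.get_obs())
ims=[]
for n in ['scene','top','wrist']:
    c=viewer.get_calibration(n); print(n,c)
    ims.append(viewer.read_camera(n))
    for t in ['wheel','valve_foot','nut','pin','cap_mid','gauge_mid','lever_mid','carton_mid']:
        b=boxes_of(n,t)
        if b: print(n,t,[(np.round(x['location'],1),round(x['conf'],2)) for x in b[:2]], np.round(at_z(c,b[0]['location'],0.1),3))
save(np.hstack([cv2.resize(i,(400,300)) for i in ims[:2]]),'a.png'); save(ims[2],'w.png'); save(ims[0],'s.png'); save(ims[1],'t.png')
E
```

```text
{'time_s': 0.0, 'qpos': array([-73.84900351,  18.43842409,  -4.01729192,  83.175967  ,
         1.29708451,  78.53966617,  -3.26066515]), 'joint_velocities': array([ 0.02122666, -0.05348202,  0.00710855,  0.0301699 , -0.02205954,
        0.04534076, -0.0792966 ]), 'effort': array([ 5.33572202e-04, -4.91270041e+01, -4.03928831e-01, -3.12535214e+01,
       -6.40128320e-02,  4.33974189e-02,  1.66256959e-04]), 'tool_pos': array([0.17188566, 0.62628541, 0.22145963]), 'tool_rot': array([-1.79891310e+02,  7.24762104e-03,  1.64660205e+02]), 'force': array([-0.50393967, -0.31244147, -0.53144475]), 'wrist_torque': array([ 0.04395162, -0.04247501,  0.00458127]), 'grasp_force': 0.0, 'grip_width': 0.08690751897163526}
scene {'fov_y': 43.94919616503005, 'cx': 255.7266036003797, 'cy': 195.68150401968424, 'position': array([ 1.01799702, -0.9200327 ,  0.96073066]), 'orientation': array([45.32332834,  0.69067051, 29.45490575])}
scene valve_foot [(array([263.5, 135.2]), 0.53)] [0.476 0.065 0.1  ]
scene gauge_mid [(array([322.4, 158.6]), 0.51)] [0.671 0.05  0.1  ]
scene lever_mid [(array([247.1, 207.7]), 0.77)] [ 0.583 -0.215  0.1  ]
scene carton_mid [(array([167. , 328.8]), 0.77)] [ 0.612 -0.584  0.1  ]
top {'fov_y': 53.516974249143395, 'cx': 256.73094337427125, 'cy': 189.2922140788701, 'position': array([ 0.45708939, -0.13418943,  1.14752484]), 'orientation': array([  6.38383584,  -0.79474484, -88.7832927 ])}
top wheel [(array([188.5, 221.9]), 0.62)] [0.481 0.038 0.1  ]
top valve_foot [(array([253.7, 212.4]), 0.67)] [ 0.51  -0.139  0.1  ]
top lever_mid [(array([251.5, 211.4]), 0.82)] [ 0.513 -0.133  0.1  ]
top carton_mid [(array([395.9, 190. ]), 0.59)] [ 0.581 -0.533  0.1  ]
wrist {'fov_y': 71.6966099166181, 'cx': 254.97111073756273, 'cy': 191.59471039668384, 'position': array([0.09770855, 0.64768824, 0.38366006]), 'orientation': array([-1.64125548e+01,  3.83043301e-02,  7.46486551e+01])}
```

View pics.

```bash
python3 - <<'E'
import cv2,numpy as np
s=cv2.imread('pics/s.png');t=cv2.imread('pics/t.png')
cv2.imwrite('pics/b.png',np.hstack([cv2.resize(s[60:300,100:420],(400,300)),cv2.resize(t[100:340,60:380],(400,300))]))
E
```

```text
(no output)
```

View pics/b.png

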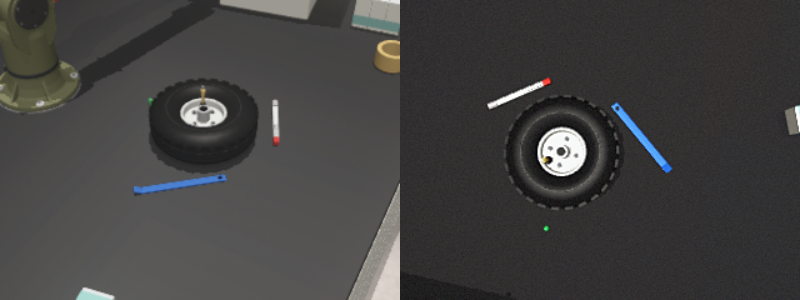

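```bash
python3 - <<'E'
from h import *
t=viewer.get_calibration('top');s=viewer.get_calibration('scene')
print(at_z(t,(189.6,221.6),.078), at_z(t,(177.6,228),.1), at_z(s,(261.6,130.4),.113), tri([(t,(177.6,228)),(s,(261.6,132))]))
T=np.array([0.43,0.06,0.0]); o=env.get_obs(); Rt=rot(o['tool_rot'])
# target: wrist cam: its offset in tool frame
w=viewer.get_calibration('wrist'); print('cam in tool',Rt.T@(np.array(w['position'])-o['tool_pos']), 'cam dir',Rt.T@rot(w['orientation'])@[0,0,-1])
E
```

```text
[0.48199305 0.03906884 0.078     ] [0.4633738  0.06746419 0.1       ] [0.46831822 0.06766353 0.113     ] [0.46538849 0.06783163 0.10553147]
cam in tool [ 0.0771512   0.00045112 -0.16105535] cam dir [-2.82504699e-01 -8.15497351e-04  9.59265568e-01]
```

View pics/s.png

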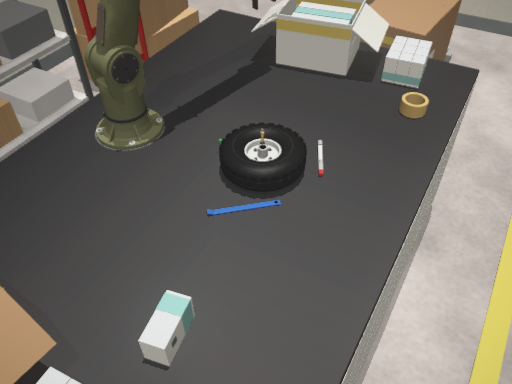

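apply_moves([
  [-0.72,-0.77,0,0,0,0,0.5],
  [-0.72,-0.77,0,0,0,0,0.5],
  [-0.72,-0.77,0,0,0,0,0.5],
  [-0.72,-0.77,0,0,0,0,0.5],
  [-0.72,-0.77,0,0,0,0,0.5],
])

```text
time_s: 1.85
tool_pos: [0.2744, 0.4349, 0.223]
tool_rot: [-180.0, 0.1, 164.2]
force: [0.4, 1.0, 0.2]
grip_width: 0.0548
grasp_force: 0.0
```

apply_moves([
  [-0.72,-0.77,0,0,0,0,0.5],
  [-0.72,-0.77,0,0,0,0,0.5],
  [-0.72,-0.77,0,0,0,0,0.5],
  [-0.72,-0.77,0,0,0,0,0.5],
  [-0.72,-0.77,0,0,0,0,0.5],
])

```text
time_s: 2.35
tool_pos: [0.3711, 0.2486, 0.2231]
tool_rot: [180.0, 0.1, 164.2]
force: [0.5, 0.9, 0.8]
grip_width: 0.0436
grasp_force: 0.0
```

apply_moves([
  [-0.72,-0.77,0,0,0,0.776,0.5],
  [-0.72,-0.77,0,0,0,0.776,0.5],
  [-0.72,-0.77,0,0,0,0.776,0.5],
  [-0.72,-0.77,0,0,0,0.776,0.5],
  [-0.72,-0.77,0,0,0,0.776,0.5],
  [-0.72,-0.77,0,0,0,0.776,0.5],
  [-0.72,-0.77,0,0,0,0.776,0.5],
  [-0.72,-0.77,0,0,0,0.776,0.5],
  [-0.72,-0.77,0,0,0,0.776,0.5],
  [-0.72,-0.77,0,0,0,0.776,0.5],
])

```text
time_s: 3.35
tool_pos: [0.4665, 0.0677, 0.2226]
tool_rot: [180.0, -0.0, 98.2]
force: [-0.8, 0.3, -0.5]
grip_width: 0.0435
grasp_force: 0.0
```

```bash
python3 - <<'E'
from h import *
o=env.get_obs(); print(o['time_s'],o['tool_pos'],o['tool_rot'],o['qpos'],o['force'])
c=viewer.get_calibration('wrist'); im=viewer.read_camera('wrist'); save(im,'w1.png')
f=192/np.tan(np.radians(c['fov_y'])/2)
for t in ['wheel','valve_foot','nut','pin']:
    b=boxes_of('wrist',t)
    print(t,[(np.round(x['location'],1),round(x['conf'],2),np.round(at_z(c,x['location'],.105),4)) for x in b[:2]])
E
```

```text
3.35 [0.46649081 0.0676525  0.22263963] [ 1.79985501e+02 -3.84942235e-03  9.81704374e+01] [-37.31185275  -4.65309953  24.66611678 108.23143537   1.99682954
  75.99211961  -5.02998572] [-0.84301303  0.29726707 -0.48781048]
wheel [(array([263.3, 175.9]), 0.6, array([0.474, 0.082, 0.105]))]
valve_foot [(array([259.6, 173.5]), 0.45, array([0.4696, 0.084 , 0.105 ]))]
nut [(array([257.4, 176. ]), 0.62, array([0.4677, 0.081 , 0.105 ]))]
pin [(array([257.8, 180.9]), 0.55, array([0.4689, 0.0757, 0.105 ]))]
```

View pics/w1.png

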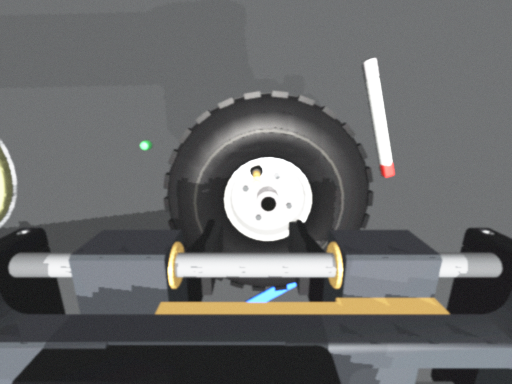

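```bash
python3 - <<'E'
from h import *
t=viewer.get_calibration('top');s=viewer.get_calibration('scene');w=viewer.get_calibration('wrist')
print(w)
print('hub w',at_z(w,(269,203),.078),'hub t',at_z(t,(189.6,221.6),.078))
print('valve w',at_z(w,(256,173),.112),at_z(w,(256,173),.095))
print('cap w',at_z(w,(145,145),.015))
for n in ['top','scene','wrist']:
    viewer.read_camera(n);c=viewer.get_calibration(n)
    for k,z in [('cap_mid',.0075),('gauge_mid',.0065),('lever_mid',.003)]:
        b=boxes_of(n,k)
        if b: print(n,k,b[0]['location'],b[0]['conf'],at_z(c,b[0]['location'],z))
im=cv2.imread('pics/w1.png'); cv2.imwrite('pics/w1c.png',cv2.resize(im[135:255,200:340],(700,600),interpolation=2))
E
```

```text
{'fov_y': 71.6966099166181, 'cx': 254.97111073756273, 'cy': 191.59471039668384, 'position': array([0.45591781, 0.14418281, 0.38365774]), 'orientation': array([-16.42521226,  -0.02038947,   8.01935068])}
hub w [0.48748286 0.04304799 0.078     ] hub t [0.48199305 0.03906884 0.078     ]
valve w [0.46542557 0.08509114 0.112     ] [0.46602056 0.08139326 0.095     ]
cap w [0.31215516 0.08164741 0.015     ]
top gauge_mid [154.3, 172.3] 0.83 [0.62963449 0.16300922 0.0065    ]
top lever_mid [249.6, 207.5] 0.94 [ 0.5298768  -0.12706767  0.003     ]
scene cap_mid [322.3, 160.6] 0.26 [0.6378105  0.14561781 0.0075    ]
scene gauge_mid [321.5, 157.6] 0.42 [0.62946815 0.15865847 0.0065    ]
scene lever_mid [242.5, 208.1] 0.68 [ 0.52348502 -0.14292296  0.003     ]
wrist cap_mid [147.4, 143.1] 0.4 [0.31250629 0.08348605 0.0075    ]
wrist lever_mid [268.2, 295.9] 0.68 [ 0.51921065 -0.14587482  0.003     ]
```

View pics/w1c.png

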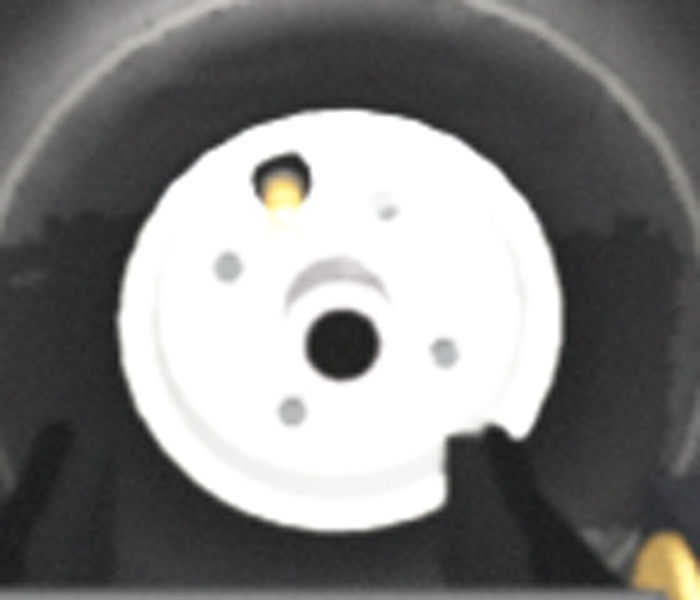

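```bash
python3 - <<'E'
from h import *
w=viewer.get_calibration('wrist')
for uv,z in [((256.4,170.6),.064),((257,175),.1),((257.2,179.4),.113),((268.4,203.5),.078),((268.3,197),.078)]: print(uv,z,at_z(w,uv,z))
E
```

```text
(256.4, 170.6) 0.064 [0.4671699  0.07752311 0.064     ]
(257, 175) 0.1 [0.46724731 0.08025493 0.1       ]
(257.2, 179.4) 0.113 [0.4676029  0.07853538 0.113     ]
(268.4, 203.5) 0.078 [0.48682177 0.04212441 0.078     ]
(268.3, 197) 0.078 [0.48543829 0.0502957  0.078     ]
```

apply_moves([
  [0.051,0.012,0.2,0,0,0,0.5],
  [0.051,0.012,0.415,0,0,0,0.5],
  [0.051,0.012,0.415,0,0,0,0.5],
  [0.051,0.012,0.415,0,0,0,0.5],
])

```text
time_s: 4.6
tool_pos: [0.4672, 0.0772, 0.14]
tool_rot: [-179.9, 0.0, 98.0]
force: [0.8, 0.6, 0.7]
grip_width: 0.0432
grasp_force: 0.0
```

```bash
python3 - <<'E'
from h import *
o=env.get_obs(); print(o['time_s'],o['tool_pos'],o['tool_rot'],o['qpos'][6],o['force'])
c=viewer.get_calibration('wrist'); im=viewer.read_camera('wrist'); save(im,'w2.png')
print(c['position'])
for t in ['wheel','valve_foot','nut','pin']:
    b=boxes_of('wrist',t)
    print(t,[(np.round(x['location'],1),round(x['conf'],2),np.round(at_z(c,x['location'],.1),4)) for x in b[:2]])
x0,y0=190,120; print(x0,y0)
save(cv2.resize(im[120:260,170:350],(770,600),interpolation=2),'w2c.png')
E
```

```text
4.6 [0.46724591 0.07717211 0.13995804] [-1.79945018e+02  3.13079367e-02  9.79506593e+01] -4.6172248358014985 [0.76684998 0.60580418 0.74393833]
[0.45703598 0.15432679 0.30096501]
wheel [(array([266.4, 182. ]), 0.56, array([0.4728, 0.1045, 0.1   ]))]
valve_foot []
nut [(array([254.6, 211.9]), 0.7, array([0.4671, 0.0785, 0.1   ]))]
pin [(array([254.7, 204.3]), 0.74, array([0.4663, 0.085 , 0.1   ])), (array([256.1, 216.2]), 0.49, array([0.4689, 0.075 , 0.1   ]))]
190 120
```

View pics/w2c.png

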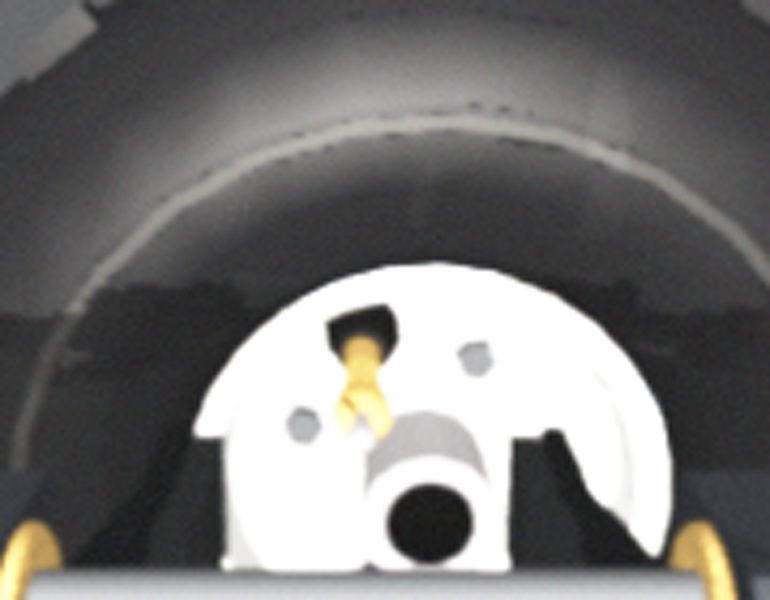

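```bash
python3 - <<'E'
from h import *
w=viewer.get_calibration('wrist')
for uv,z in [((254.6,197.5),.067),((254.8,200),.067),((254.9,215.4),.095),((254.9,215.4),.1),((254.9,215.4),.105),((255.1,220.5),.109),((255.1,220.5),.114),((255.1,220.5),.119),((270.2,242),.078)]: print(uv,z,at_z(w,uv,z))
E
```

```text
(254.6, 197.5) 0.067 [0.46871964 0.08031341 0.067     ]
(254.8, 200) 0.067 [0.46924161 0.07791536 0.067     ]
(254.9, 215.4) 0.095 [0.4698401  0.07360453 0.095     ]
(254.9, 215.4) 0.1 [0.4695512  0.07555252 0.1       ]
(254.9, 215.4) 0.105 [0.4692623  0.07750052 0.105     ]
(255.1, 220.5) 0.109 [0.46977818 0.07483787 0.109     ]
(255.1, 220.5) 0.114 [0.46946999 0.07689486 0.114     ]
(255.1, 220.5) 0.119 [0.4691618  0.07895184 0.119     ]
(270.2, 242) 0.078 [0.4886389 0.0426117 0.078    ]
```

apply_moves([
  [0,0,0,0,0,1,0.5],
  [0,0,0,0,0,1,0.5],
  [0,0,0,0,0,1,0.5],
  [0,0,0,0,0,1,0.5],
  [0,0,0,0,0,1,0.5],
  [0,0,0,0,0,1,0.5],
  [0,0,0,0,0,1,0.5],
  [0,0,0,0,0,1,0.5],
  [0,0,0,0,0,1,0.5],
  [0,0,0,0,0,1,0.5],
  [0,0,0,0,0,1,0.5],
  [0,0,0,0,0,1,0.5],
])

```text
time_s: 6.05
tool_pos: [0.4678, 0.0775, 0.1403]
tool_rot: [-180.0, -0.1, 12.2]
force: [0.3, -0.3, -0.2]
grip_width: 0.0435
grasp_force: 0.0
```

```bash
python3 - <<'E'
from h import *
o=env.get_obs(); print(o['time_s'],o['tool_pos'],o['tool_rot'],o['qpos'],o['force'])
c=viewer.get_calibration('wrist'); im=viewer.read_camera('wrist'); save(im,'w3.png')
print(c['position'])
for t in ['wheel','valve_foot','nut','pin']:
    b=boxes_of('wrist',t)
    print(t,[(np.round(x['location'],1),round(x['conf'],2),np.round(at_z(c,x['location'],.1),4)) for x in b[:2]])
save(cv2.resize(im[120:260,170:350],(770,600),interpolation=2),'w3c.png')
E
```

```text
6.05 [0.46781366 0.07754846 0.14031475] [-1.79980013e+02 -7.72412652e-02  1.22240842e+01] [-37.16082726  -0.32740547  24.65180141 114.24470636   0.12805196
  65.97557296 -90.33724501] [ 0.3034508  -0.30634169 -0.19467514]
[0.54363436 0.0942079  0.30148237]
wheel [(array([290.3, 149.5]), 0.96, array([0.5241, 0.0626, 0.1   ]))]
valve_foot [(array([256.7, 205.2]), 0.78, array([0.4753, 0.0779, 0.1   ])), (array([255.4, 217.7]), 0.61, array([0.4646, 0.0766, 0.1   ]))]
nut []
pin [(array([258.1, 216.6]), 0.73, array([0.466 , 0.0747, 0.1   ]))]
```

View pics/w3c.png

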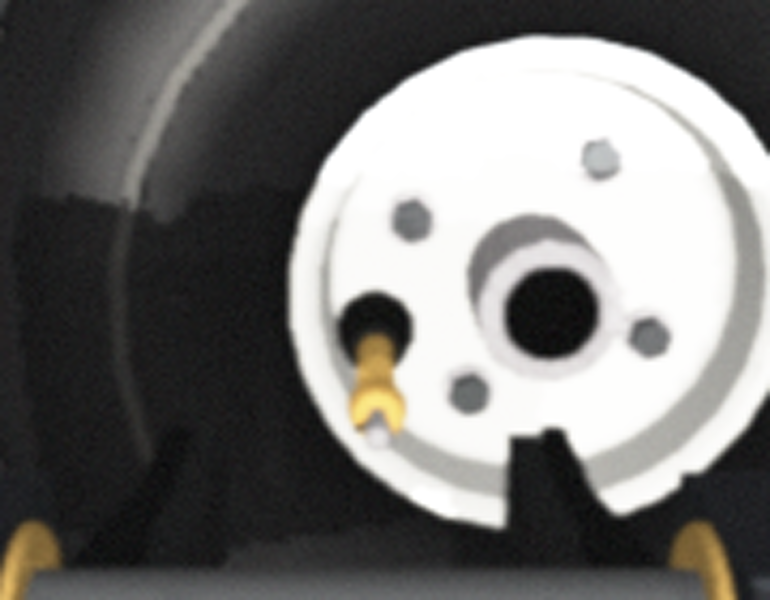

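```bash
python3 - <<'E'
from h import *
w=viewer.get_calibration('wrist')
for uv,z in [((257.9,196),.067),((258.4,214),.1),((258.4,214),.105),((258.4,221.2),.109),((258.4,221.2),.114),((258.4,221.2),.119),((298.7,193),.078)]: print(uv,z,at_z(w,uv,z))
E
```

```text
(257.9, 196) 0.067 [0.47283084 0.07595511 0.067     ]
(258.4, 214) 0.1 [0.46801203 0.07488156 0.1       ]
(258.4, 214) 0.105 [0.46989056 0.07535851 0.105     ]
(258.4, 221.2) 0.109 [0.46554893 0.0744671  0.109     ]
(258.4, 221.2) 0.114 [0.46757986 0.07497725 0.114     ]
(258.4, 221.2) 0.119 [0.46961079 0.0754874  0.119     ]
(298.7, 193) 0.078 [0.48630197 0.04247529 0.078     ]
```

apply_moves([
  [-0.004,0.009,0.0,0,0,0,0.3],
  [-0.004,0.009,0.1,0,0,0,0.3],
  [-0.004,0.009,0.2,0,0,0,0.3],
  [-0.004,0.009,0.26,0,0,0,0.3],
  [-0.004,0.009,0.26,0,0,0,0.3],
  [-0.004,0.009,0.26,0,0,0,0.3],
  [-0.004,0.009,0.26,0,0,0,0],
  [-0.004,0.009,0.26,0,0,0,0],
  [-0.004,0.009,0.26,0,0,0,0],
  [-0.004,0.009,0.26,0,0,0,0],
  [-0.004,0.009,0.26,0,0,0,0],
  [-0.004,0.009,0.26,0,0,0,0],
], grip_force=12)

```text
time_s: 7.5
tool_pos: [0.4674, 0.0756, 0.088]
tool_rot: [-180.0, -0.1, 12.0]
force: [0.4, -0.1, 2.7]
grip_width: 0.0101
grasp_force: 12.0
```

```bash
python3 - <<'E'
from h import *
for i in range(3):
    o=env.get_obs(); print(o['time_s'],o['tool_pos'],o['tool_rot'],o['force'],o['wrist_torque'],o['grip_width'],o['grasp_force'])
    viewer.read_camera('top')
E
```

```text
7.5 [0.46737515 0.07557366 0.08796964] [-1.79992647e+02 -5.88405921e-02  1.20191582e+01] [ 0.40184638 -0.11356831  2.67449251] [-0.12545021  0.05124837  0.00336503] 0.010093661499839222 12.00023353099823
7.55 [0.46732982 0.07555788 0.08791648] [-1.79992214e+02 -5.10542724e-02  1.20164647e+01] [ 0.53225609 -0.36217375  2.70829298] [-0.10351142  0.08532274  0.01319398] 0.010009145351263236 12.000209838151932
7.6 [0.46729936 0.0755653  0.08789367] [-1.79993263e+02 -4.67613893e-02  1.20214781e+01] [ 0.09613477 -0.02805388  2.29787625] [-0.1956407   0.07674041 -0.00536033] 0.010014074691947546 12.000250071287155
```

apply_moves([
  [0,0,-0.0004,0,0,-0.1,0],
  [0,0,-0.0007,0,0,-0.2,0],
  [0,0,-0.001,0,0,-0.3,0],
  [0,0,-0.0014,0,0,-0.4,0],
  [0,0,-0.0018,0,0,-0.5,0],
  [0,0,-0.0021,0,0,-0.6,0],
  [0,0,-0.0025,0,0,-0.7,0],
])

```text
time_s: 8.35
tool_pos: [0.467, 0.0757, 0.0882]
tool_rot: [180.0, -0.0, 72.5]
force: [-0.1, -0.1, 2.5]
grip_width: 0.0096
grasp_force: 12.0
```

```bash
python3 - <<'E'
from h import *
for i in range(3):
    o=env.get_obs(); print(o['time_s'],o['tool_pos'],o['tool_rot'],o['force'],o['wrist_torque'],o['grip_width'],o['grasp_force'])
    im=viewer.read_camera('wrist')
save(cv2.resize(im[160:260,190:320],(780,600),interpolation=2),'w4c.png')
E
```

```text
8.35 [0.46702166 0.07574833 0.08824842] [ 1.79997528e+02 -2.64093888e-02  7.25369776e+01] [-0.11315142 -0.13527402  2.52711642] [-0.07826503  0.17964478 -0.03289774] 0.009624979696055093 11.999883949756622
8.4 [0.46695846 0.07571473 0.08822209] [-1.79998034e+02 -1.89580618e-02  7.28599473e+01] [-0.64646025  0.21240389  2.88429325] [-0.08811228  0.09244852 -0.01302427] 0.009923322926821609 11.99989601969719
8.45 [0.46704616 0.0757198  0.08822141] [ 1.79992793e+02 -2.31381004e-02  7.22086911e+01] [-0.74233272 -0.07043371  3.02948246] [-0.03493288  0.07957283 -0.0115498 ] 0.010165626044394596 11.99822187423706
```

View pics/w4c.png

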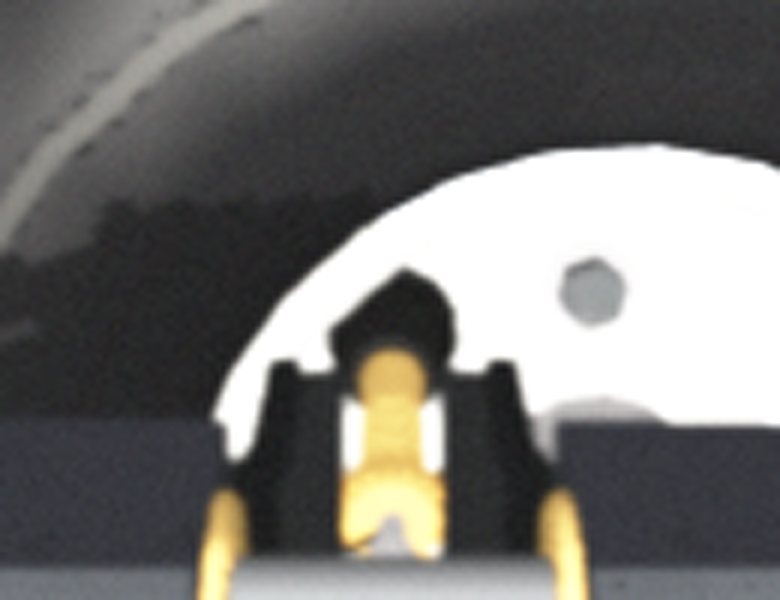

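apply_moves([
  [0,0,-0.0004,0,0,-0.1,0],
  [0,0,-0.0007,0,0,-0.2,0],
  [0,0,-0.001,0,0,-0.3,0],
  [0,0,-0.0014,0,0,-0.4,0],
  [0,0,-0.0018,0,0,-0.5,0],
  [0,0,-0.0021,0,0,-0.6,0],
  [0,0,-0.0025,0,0,-0.7,0],
  [0,0,-0.0029,0,0,-0.8,0],
  [0,0,-0.0032,0,0,-0.9,0],
  [0,0,-0.0036,0,0,-1,0],
  [0,0,-0.0036,0,0,-1,0],
])

```text
time_s: 9.6
tool_pos: [0.4668, 0.0754, 0.0888]
tool_rot: [-180.0, -0.0, 158.0]
force: [-0.4, -0.5, 3.1]
grip_width: 0.0101
grasp_force: 12.0
```

apply_moves([
  [0,0,-0.0004,0,0,-0.1,0],
  [0,0,-0.0007,0,0,-0.2,0],
  [0,0,-0.001,0,0,-0.3,0],
  [0,0,-0.0014,0,0,-0.4,0],
  [0,0,-0.0018,0,0,-0.5,0],
  [0,0,-0.0021,0,0,-0.6,0],
  [0,0,-0.0025,0,0,-0.7,0],
  [0,0,-0.0029,0,0,-0.8,0],
  [0,0,-0.0032,0,0,-0.9,0],
  [0,0,-0.0032,0,0,-0.9,0],
])

```text
time_s: 10.6
tool_pos: [0.467, 0.0753, 0.0894]
tool_rot: [-180.0, -0.0, -124.8]
force: [-0.6, -1.2, 3.2]
grip_width: 0.0099
grasp_force: 12.0
```

```bash
python3 - <<'E'
from h import *
for i in range(2):
    o=env.get_obs(); print(o['time_s'],o['tool_pos'],o['tool_rot'],o['force'],o['wrist_torque'],o['grip_width'],o['qpos'])
    im=viewer.read_camera('wrist')
save(cv2.resize(im[160:260,190:320],(780,600),interpolation=2),'w5c.png')
E
```

```text
10.6 [0.46696205 0.07526717 0.08942682] [-1.79993492e+02 -8.35674599e-03 -1.24812250e+02] [-0.57166119 -1.21410466  3.21019106] [-0.13183413  0.17784429 -0.01595842] 0.009902937620105506 [-29.74860641   3.16416533  17.91255453 117.26505073  -1.11419355
  59.73020163 133.88784603]
10.65 [0.46694767 0.0753208  0.08944189] [-1.79994631e+02 -6.31046371e-03 -1.24951685e+02] [-1.22095855 -1.09511796  2.56823597] [-0.14151128  0.15835982  0.02101587] 0.009856841995898124 [-29.75582491   3.1618432   17.91454149 117.26545868  -1.11606327
  59.73136705 133.74412571]
```

apply_moves([
  [0,0,0,0,0,0,0.3],
  [0,0,0,0,0,0,0.3],
  [0,0,0,0,0,0,0.3],
  [0,0,0,0,0,0,0.3],
  [0,0,0,0,0,0,0.3],
])

```text
time_s: 11.2
tool_pos: [0.4668, 0.0756, 0.0893]
tool_rot: [180.0, -0.0, -124.5]
force: [-0.7, -0.1, -1.3]
grip_width: 0.0258
grasp_force: 0.0
```

apply_moves([
  [0,0,0,0,0,1,0.3],
  [0,0,0,0,0,1,0.3],
  [0,0,0,0,0,1,0.3],
  [0,0,0,0,0,1,0.3],
  [0,0,0,0,0,1,0.3],
  [0,0,0,0,0,1,0.3],
  [0,0,0,0,0,1,0.3],
  [0,0,0,0,0,1,0.3],
  [0,0,0,0,0,1,0.3],
  [0,0,0,0,0,1,0.3],
  [0,0,0,0,0,1,0.3],
])

```text
time_s: 12.3
tool_pos: [0.4669, 0.0756, 0.0894]
tool_rot: [180.0, -0.0, 149.5]
force: [-0.6, -0.6, -0.5]
grip_width: 0.0259
grasp_force: 0.0
```

apply_moves([
  [0,0,0,0,0,1,0.3],
  [0,0,0,0,0,1,0.3],
  [0,0,0,0,0,1,0.3],
  [0,0,0,0,0,1,0.3],
  [0,0,0,0,0,1,0.3],
  [0,0,0,0,0,1,0.3],
  [0,0,0,0,0,1,0.3],
  [0,0,0,0,0,1,0.3],
  [0,0,0,0,0,1,0.3],
  [0,0,0,0,0,1,0.3],
  [0,0,0,0,0,1,0.3],
])

```text
time_s: 13.4
tool_pos: [0.467, 0.0755, 0.0894]
tool_rot: [180.0, -0.0, 63.7]
force: [0.4, 0.4, 0.5]
grip_width: 0.0259
grasp_force: 0.0
```

apply_moves([
  [0,0,0,0,0,0.2,0.3],
  [0,0,0,0,0,0.2,0.3],
  [0,0,0,0,0,0.2,0.3],
  [0,0,0,0,0,0.2,0],
  [0,0,0,0,0,0.2,0],
  [0,0,0,0,0,0.2,0],
  [0,0,0,0,0,0.2,0],
])

```text
time_s: 14.1
tool_pos: [0.467, 0.0755, 0.0894]
tool_rot: [180.0, -0.0, 46.5]
force: [0.5, -0.0, -0.3]
grip_width: 0.0098
grasp_force: 12.0
```

```bash
python3 - <<'E'
from h import *
for i in range(3):
    o=env.get_obs(); print(o['time_s'],o['tool_pos'],o['tool_rot'],o['force'],o['wrist_torque'],o['grip_width'],o['qpos'][6])
    im=viewer.read_camera('wrist')
E
```

```text
14.1 [0.46699387 0.0754956  0.08944253] [ 1.79997110e+02 -7.46723563e-03  4.64859223e+01] [ 0.50881598 -0.00715532 -0.25689297] [-0.11521222  0.11840456  0.00064109] 0.009849529512254514 -54.46618605716387
14.15 [0.46696922 0.0754718  0.08942578] [ 1.79996315e+02 -3.04887332e-03  4.64664781e+01] [ 0.62403819 -0.84763131 -0.54137059] [-0.08901278  0.10805974 -0.00755125] 0.010016708836710748 -54.48767621082247
14.2 [0.4669878  0.07550178 0.08945208] [ 1.79996531e+02 -7.70255467e-03  4.64515907e+01] [ 0.12158067  0.32534842 -0.66729284] [-0.12919288  0.07355243 -0.04688163] 0.009839489425928797 -54.50264848973359
```

apply_moves([
  [0,0,-0.0004,0,0,-0.1,0],
  [0,0,-0.0007,0,0,-0.2,0],
  [0,0,-0.001,0,0,-0.3,0],
  [0,0,-0.0014,0,0,-0.4,0],
  [0,0,-0.0018,0,0,-0.5,0],
  [0,0,-0.0021,0,0,-0.6,0],
  [0,0,-0.0025,0,0,-0.7,0],
  [0,0,-0.0029,0,0,-0.8,0],
  [0,0,-0.0032,0,0,-0.9,0],
  [0,0,-0.0036,0,0,-1,0],
  [0,0,-0.0036,0,0,-1,0],
])

```text
time_s: 15.35
tool_pos: [0.4668, 0.0754, 0.0901]
tool_rot: [-180.0, -0.0, 132.4]
force: [-0.4, -0.7, -0.6]
grip_width: 0.0098
grasp_force: 12.0
```

apply_moves([
  [0,0,-0.0004,0,0,-0.1,0],
  [0,0,-0.0007,0,0,-0.2,0],
  [0,0,-0.001,0,0,-0.3,0],
  [0,0,-0.0014,0,0,-0.4,0],
  [0,0,-0.0014,0,0,-0.4,0],
])

```text
time_s: 15.85
tool_pos: [0.4668, 0.0754, 0.0904]
tool_rot: [-180.0, -0.0, 166.6]
force: [0.2, -0.2, -0.2]
grip_width: 0.0098
grasp_force: 12.0
```

```bash
python3 - <<'E'
from h import *
for i in range(3):
    o=env.get_obs(); print(o['time_s'],o['tool_pos'],o['tool_rot'],o['force'],o['wrist_torque'],o['grip_width'],o['qpos'][6])
    im=viewer.read_camera('wrist')
E
```

```text
15.85 [0.46682061 0.07538756 0.09037034] [-1.79990616e+02 -1.24044527e-02  1.66563674e+02] [ 0.22490594 -0.1824189  -0.20500199] [-0.11026562  0.17007726 -0.032128  ] 0.009762554969040204 65.35854891259505
15.9 [0.46685244 0.07540813 0.09039192] [-1.79996066e+02 -9.46384054e-03  1.66393726e+02] [-0.82817735 -0.53537266  0.6355052 ] [-0.12996005  0.10127164  0.00317539] 0.009719341892315566 65.19194789715337
15.95 [0.46685427 0.07542585 0.09038667] [-1.79994811e+02 -8.79080320e-03  1.66405070e+02] [-0.74020359 -0.12781079  0.30839207] [-0.12401334  0.12917907 -0.06568009] 0.010059734590740015 65.19978765788476
```

apply_moves([
  [0,0,-0.0004,0,0,-0.1,0],
  [0,0,-0.0007,0,0,-0.2,0],
  [0,0,-0.001,0,0,-0.3,0],
  [0,0,-0.0012,0,0,-0.4,0],
])

```text
time_s: 16.4
tool_pos: [0.4668, 0.0755, 0.0906]
tool_rot: [180.0, -0.0, -158.8]
force: [-0.7, -0.2, 1.2]
grip_width: 0.0099
grasp_force: 12.0
```

apply_moves([
  [0,0,0,0,0,-0.1,0],
  [0,0,0,0,0,-0.2,0],
  [0,0,0,0,0,-0.3,0],
])

```text
time_s: 16.7
tool_pos: [0.4669, 0.0755, 0.0906]
tool_rot: [180.0, 0.0, -133.0]
force: [0.7, 0.0, 0.8]
grip_width: 0.0099
grasp_force: 12.0
```

```bash
python3 - <<'E'
from h import *
T=[]
for i in range(6):
    o=env.get_obs(); T.append(o['wrist_torque'][2])
    im=viewer.read_camera('wrist')
print(o['time_s'],o['tool_pos'],o['tool_rot'],o['force'],o['qpos'][6],np.round(T,3))
save(cv2.resize(im[160:260,190:320],(780,600),interpolation=2),'w6c.png')
E
```

```text
16.95 [0.46693987 0.07548023 0.09061896] [-1.79999364e+02  1.68779972e-03 -1.33371851e+02] [-0.36937416 -0.95332758 -0.38136581] 125.30883143427424 [-0.065  0.031  0.034  0.009  0.046  0.044]
```

View pics/w6c.png

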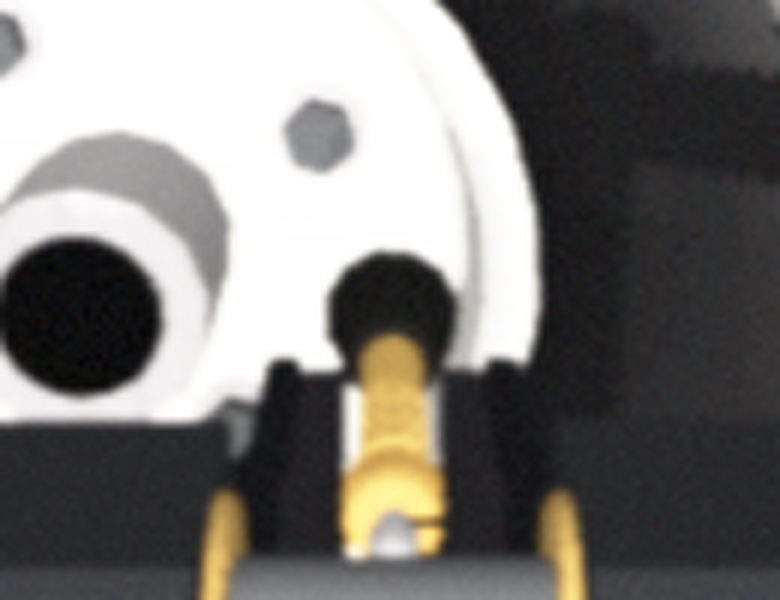

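apply_moves([
  [0,0,0,0,0,0,0.3],
  [0,0,0,0,0,0,0.3],
  [0,0,0,0,0,0,0.3],
  [0,0,0,0,0,0.9,0.3],
  [0,0,0,0,0,0.9,0.3],
  [0,0,0,0,0,0.9,0.3],
  [0,0,0,0,0,0.9,0.3],
  [0,0,0,0,0,0.9,0.3],
  [0,0,0,0,0,0.9,0.3],
  [0,0,0,0,0,0.9,0.3],
  [0,0,0,0,0,0.9,0.3],
  [0,0,0,0,0,0.9,0.3],
  [0,0,0,0,0,0.9,0.3],
  [0,0,0,0,0,0.9,0],
  [0,0,0,0,0,0.9,0],
  [0,0,0,0,0,0.9,0],
  [0,0,0,0,0,0.9,0],
])

```text
time_s: 18.7
tool_pos: [0.4669, 0.0755, 0.0907]
tool_rot: [180.0, 0.0, 149.6]
force: [-0.0, 0.1, 0.9]
grip_width: 0.0098
grasp_force: 12.0
```

```bash
python3 - <<'E'
from h import *
im=viewer.read_camera('wrist'); save(cv2.resize(im[195:255,220:290],(390,335),interpolation=2),'A.png')
E
```

apply_moves([
  [0,0,0,0,0,-0.1,0],
  [0,0,0,0,0,-0.2,0],
  [0,0,0,0,0,-0.3,0],
  [0,0,0,0,0,-0.4,0],
  [0,0,0,0,0,-0.5,0],
  [0,0,0,0,0,-0.6,0],
  [0,0,0,0,0,-0.7,0],
  [0,0,0,0,0,-0.8,0],
  [0,0,0,0,0,-0.8,0],
], grip_force=12)

```text
time_s: 19.65
tool_pos: [0.4671, 0.0755, 0.0907]
tool_rot: [-180.0, 0.0, -141.7]
force: [-0.1, 0.5, -0.9]
grip_width: 0.0099
grasp_force: 12.0
```

```bash
python3 - <<'E'
from h import *
o=env.get_obs(); print(o['time_s'],o['tool_pos'],o['tool_rot'],o['force'],o['wrist_torque'],o['qpos'][6])
im=viewer.read_camera('wrist'); b=cv2.resize(im[195:255,220:290],(390,335),interpolation=2)
save(np.hstack([cv2.imread('pics/A.png')[...,::-1],b]),'AB.png')
E
```

```text
19.65 [0.4670602  0.07549573 0.09068947] [-1.79994331e+02  1.54788569e-02 -1.41674557e+02] [-0.10743177  0.48622998 -0.94835543] [ 0.03155809  0.01071363 -0.07865592] 117.02244649999619
```

View pics/AB.png

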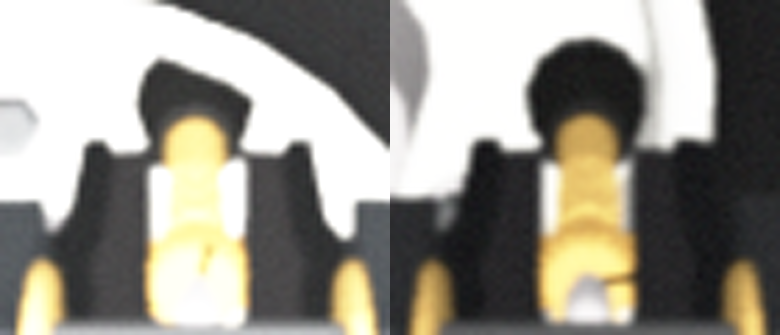

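apply_moves([
  [0,0,0,0,0,0,0.3],
  [0,0,0,0,0,0,0.3],
  [0,0,0,0,0,0,0.3],
  [0,0,-0.12,0,0,0,0.3],
  [0,0,-0.25,0,0,0,0.3],
  [0,0,-0.25,0,0,0,0],
  [0,0,-0.25,0,0,0,0],
  [0,0,-0.25,0,0,0,0],
  [0,0,-0.25,0,0,0,0],
  [0,0,-0.18,0,0,0,0],
  [0,0,-0.16,0,0,0,0],
  [0,0,-0.16,0,0,0,0],
  [0,0,-0.16,0,0,0,0],
])

```text
time_s: 21.0
tool_pos: [0.4669, 0.0754, 0.1226]
tool_rot: [180.0, -0.0, -141.7]
force: [-0.2, 0.5, 0.2]
grip_width: 0.0007
grasp_force: 0.0
```

```bash
cat >> h.py <<'E'
def avg(n=6,cam='top'):
    F=[];Q=[]
    for i in range(n):
        o=env.get_obs(); F.append(np.r_[o['force'],o['wrist_torque']]); Q.append(o['tool_pos']); im=viewer.read_camera(cam)
    print('t',round(o['time_s'],2),'F',np.round(np.mean(F,0),2),'sd',np.round(np.std(F,0)[2],2),'pos',np.round(np.mean(Q,0),5),'w',round(o['grip_width'],4)); return im
E
python3 - <<'E'
from h import *
im=avg(8,'wrist'); save(cv2.resize(im[160:300,170:350],(770,600),interpolation=2),'p.png')
E
```

```text
t 21.35 F [ 0.04 -0.2   0.28  0.07  0.06 -0.  ] sd 0.17 pos [0.46715 0.07556 0.12295] w 0.0005
```

apply_moves([
  [0,0,0.005,0,0,0,0],
  [0,0,0.01,0,0,0,0],
  [0,0,0.015,0,0,0,0],
  [0,0,0.02,0,0,0,0],
  [0,0,0.025,0,0,0,0],
  [0,0,0.025,0,0,0,0],
])

```text
time_s: 22.0
tool_pos: [0.4668, 0.0755, 0.1175]
tool_rot: [180.0, -0.0, -141.7]
force: [-0.0, 0.5, -0.4]
grip_width: 0.0007
grasp_force: 0.0
```

apply_moves([
  [0,0,0.005,0,0,0,0],
  [0,0,0.01,0,0,0,0],
  [0,0,0.01,0,0,0,0],
])

```text
time_s: 22.3
tool_pos: [0.4671, 0.0756, 0.1157]
tool_rot: [-180.0, 0.0, -141.7]
force: [0.3, 0.3, 0.4]
grip_width: 0.0007
grasp_force: 0.1
```

apply_moves([
  [0,0,0.005,0,0,0,0],
  [0,0,0.01,0,0,0,0],
  [0,0,0.01,0,0,0,0],
])

```text
time_s: 22.6
tool_pos: [0.4673, 0.0756, 0.114]
tool_rot: [-180.0, 0.1, -141.7]
force: [-1.4, 0.4, 4.4]
grip_width: 0.0003
grasp_force: 2.1
```

```bash
python3 - <<'E'
from h import *
avg(5)
E
```

```text
t 22.8 F [-0.25  0.01  4.24  0.05  0.1   0.01] sd 0.17 pos [0.4673  0.07561 0.11403] w 0.0009
```

apply_moves([
  [0,0,0.003,0,0,0,0],
  [0,0,0.006,0,0,0,0],
  [0,0,0.008,0,0,0,0],
  [0,0,0.008,0,0,0,0],
])

```text
time_s: 23.25
tool_pos: [0.4674, 0.0756, 0.1125]
tool_rot: [-180.0, 0.1, -141.7]
force: [-0.4, 0.1, 6.3]
grip_width: 0.0005
grasp_force: 3.1
```

```bash
python3 - <<'E'
from h import *
avg(5)
E
```

```text
t 23.45 F [-0.13 -0.18  6.05  0.05  0.09  0.01] sd 0.55 pos [0.4674  0.07563 0.11251] w 0.0001
```

apply_moves([
  [0,0,0.0008,0,0,0,0],
  [0,0,0.0015,0,0,0,0],
  [0,0,0.0015,0,0,0,0],
])

```text
time_s: 23.8
tool_pos: [0.4676, 0.0757, 0.1124]
tool_rot: [-180.0, 0.1, -141.7]
force: [0.1, -0.4, 7.8]
grip_width: 0.0003
grasp_force: 3.7
```

```bash
python3 - <<'E'
from h import *
avg(6)
E
```

```text
t 24.05 F [-0.1  -0.12  7.34 -0.    0.12  0.01] sd 0.61 pos [0.46758 0.07569 0.11244] w 0.0007
```

apply_moves([
  [0,0,0,0,0,0,0],
  [0,0,0,0,0,0,0],
  [0,0,0,0,0,0,0],
  [0,0,0,0,0,0,0],
  [0,0,0,0,0,0,0],
  [0,0,0,0,0,0,0],
  [0,0,0,0,0,0,0],
  [0,0,0,0,0,0,0],
  [0,0,0,0,0,0,0],
  [0,0,0,0,0,0,0],
  [0,0,0,0,0,0,0],
  [0,0,0,0,0,0,0],
  [0,0,0,0,0,0,0],
  [0,0,0,0,0,0,0],
  [0,0,0,0,0,0,0],
])

```text
time_s: 25.6
tool_pos: [0.4676, 0.0757, 0.1125]
tool_rot: [-180.0, 0.1, -141.7]
force: [-0.6, 0.2, 6.6]
grip_width: 0.0007
grasp_force: 3.7
```

apply_moves([
  [0,0,0,0,0,0,0],
  [0,0,0,0,0,0,0],
  [0,0,0,0,0,0,0],
  [0,0,0,0,0,0,0],
  [0,0,0,0,0,0,0],
  [0,0,0,0,0,0,0],
  [0,0,0,0,0,0,0],
  [0,0,0,0,0,0,0],
  [0,0,0,0,0,0,0],
  [0,0,0,0,0,0,0],
  [0,0,0,0,0,0,0],
  [0,0,0,0,0,0,0],
  [0,0,0,0,0,0,0],
  [0,0,0,0,0,0,0],
  [0,0,0,0,0,0,0],
])

```text
time_s: 27.1
tool_pos: [0.4676, 0.0757, 0.1124]
tool_rot: [-180.0, 0.1, -141.7]
force: [0.6, -0.3, 7.1]
grip_width: 0.0008
grasp_force: 3.7
```

```bash
python3 - <<'E'
from h import *
avg(3)
E
```

```text
t 27.2 F [-0.14 -0.11  7.25  0.02  0.11 -0.  ] sd 0.21 pos [0.46757 0.07568 0.11243] w 0.0007
```

apply_moves([
  [0,0,-0.01,0,0,0,0],
  [0,0,-0.02,0,0,0,0],
  [0,0,-0.04,0,0,0,0],
  [0,0,-0.15,0,0,0,0],
  [0,0,-0.3,0,0,0,0],
  [0,0,-0.3,0,0,0,0],
  [0,0,-0.3,0,0,0,0],
])

```text
time_s: 27.95
tool_pos: [0.4668, 0.0755, 0.1717]
tool_rot: [180.0, 0.0, -141.7]
force: [0.5, 0.8, 1.1]
grip_width: 0.0006
grasp_force: 0.0
```

```bash
python3 - <<'E'
from h import *
im=avg(3,'wrist'); save(cv2.resize(im[130:270,170:350],(770,600),interpolation=2),'end.png')
E
```

```text
t 28.05 F [ 0.25  0.2  -0.04  0.02  0.06 -0.01] sd 0.77 pos [0.46633 0.07542 0.17103] w 0.0002
```

View pics/end.png

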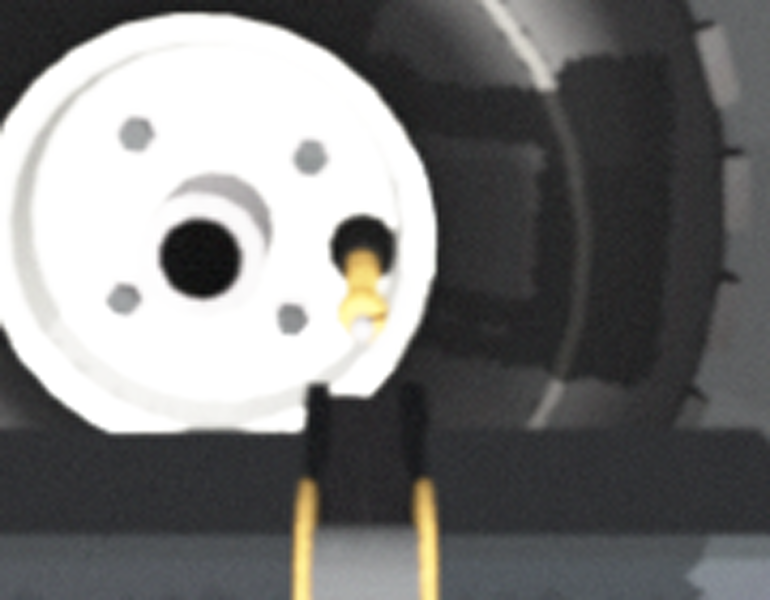

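```bash
python3 -c "
from cell import env
print(env.sign_off())"
```

```text
the job is handed in; nothing more can be done
None
```

I unscrewed the lock nut to its top stop, held the pin fully down at about 7 N for over 3 s, let it spring back up, and handed the job in with the arm clear of everything at about 28 s.

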